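# Turn a covered cheese dish over onto its lid

## Task

The cheese is to be served from the orange lid. Pinch the lid and the metal dish together, turn the covered dish upside down and leave it leaning, lid side down, fully seated in the green serving stand, without letting the lid come off on the way. Leave the jar, the cup and the spoon where they are.

Things in the scene. Friction and masses are not known exactly. Their poses are not given: they have to be found in the camera images.
- prep_stand: Fixed dark steel stand, holding the covered dish at the start. Foot plate 140 x 130 x 12 mm; origin at the centre of its underside, z up. Two rails, 20 mm wide, slope at 45 degrees, falling towards the stand's own +x (roughly away from the robot), at y = 32 to 52 and -32 to -52 mm; the slot between, open at the upper end, takes a finger under the dish.
- serving_stand: Fixed stand, empty at the start, of exactly the same shape, size and frame as the prep stand, but with green rails and lip on a pale wooden foot.
- dish: Square metal dish, 110 x 110 mm, rigid; with its lid on it is a flush block 110 x 110 x 36 mm. Origin at the centre of its underside, z towards the lid (lid's outer face at z = 36 mm), x and y along its sides. At the start it is seated in the prep stand, underside on the rails, x pointing down the slope. About 180 g (0.7 to 1.4 times that).
- lid: Orange lid, 110 x 110 x 17 mm, with a 54 mm square clear window, loose on the dish: nothing but its 13 mm skirt (1.5 mm clearance) holds it. Origin at the centre of its open lower edge, z towards its outer face (at z = 17 mm). On the dish its origin is at z = 19 mm in the dish frame. 70 g.
- cheese: Firm yellow cheese block, 84 x 84 x 21 mm, 130 g, loose inside the covered dish (inside 95 x 95 x 28 mm); origin at the centre of the face that lies on the dish's floor at the start, z to the opposite face. Once the dish is turned over it drops 7 mm onto the inside of the lid.
- jar: Closed glass jar, 84 mm diameter, 150 mm tall, standing; origin at the centre of its underside. Bystander.
- spoon: Serving spoon with a wooden handle lying on the table, about 190 mm long along its own x, 24 mm wide and 20 mm tall; origin on the table under its middle. Bystander.
- dish_mid (a point): The middle of the covered dish, 18 mm above the dish's underside on its axis; for a dish seated in a stand, either way up, it is at x = 18.8, y = 0, z = 81.6 mm in the stand's frame.
- prep_stand_seat (a point): Middle of the inner corner between rails and lip: x = 45, y = 0, z = 30 mm in the stand's frame. The lip, 114 mm wide, square to the rails, stands 25 mm out of the slope here; the rails reach 80 mm up the slope from here. A seated dish lies on the rails, its lower edge against the lip, its upper 30 mm overhanging the rails' upper ends.
- serving_stand_seat (a point): The same point of the serving stand.
- cup: White sauce cup, 80 mm diameter, 50 mm tall, open; origin at the centre of its underside. Bystander.

How it is judged:
By the outcome, as a careful person would: the job done as asked, in the order asked, and still so for the second after the job is handed in, with the robot touching nothing.
It also fails if it takes over 48 s, if anything falls off the work surface, if the arm or the gripper's body presses on something with over 40 N, if the wrist force passes 120 N, or if a joint passes its speed limit or range.

## Robot

A 7-joint arm with a two-finger parallel gripper is mounted at the origin on the work surface. World frame = base frame: x ahead of the robot, y to its left, z up, the work surface at z = 0. Lengths are in m, angles in degrees, forces in N, time in s.
With the tool pointing down it reaches from about 0.4 to 0.85 m from the base axis. Payload 10.4 kg.
Tool frame: the origin (TCP) lies midway between the tips of the shut fingers; the grasp point (between the pads) lies 19 mm behind it (arm.hold_point_z is the distance from the TCP to the grasp point, in m); x points along the fingers, z is the direction in which the jaws open and shut, and the axes are right-handed (so a half turn about x gives the same grasp; the last joint's range is limited). The gripper opens to 85 mm and grips with 20 to 120 N. Pads are 22 mm wide; open, the fingers measure 114 mm over their backs; the gripper's body (76 mm by 85 mm) begins 54 mm behind the grasp point. The pads swing forward as they close: fully open they stand 13 mm farther back than shut.
Start: joints at [-72.857, 19.034, -3.707, 83.658, 1.238, 77.344, -5.071], TCP at [0.198, 0.593, 0.231] pointing down, gripper open.
Joint ranges: [-148.97, 148.97], [-28.65, 121.19], [-84.17, 76.75], [9.2, 138.47], [-72.65, 252.65], [3.7, 117.97], [-149.18, 149.18]. Speed limits (degrees/s): [127.2, 127.2, 159.86, 159.86, 180, 180, 180].

## Interface

Orientations are given as [roll, pitch, yaw] about the fixed x, y, z axes, in that order (R = Rz(yaw) Ry(pitch) Rx(roll)).
In Python, from bench import sensors, imaging, order, arm gives the robot as it stands.
- The arm moves only by the tool apply_moves, never from a script. Its argument "steps" is a list of rows, each a list of 4 numbers: the shift along the tool's x, y, z in cm, then the turn about the tool's x in degrees. A call has 1 to 12 rows; each row shifts and turns the commanded pose from where the row before left it, along the tool's axes as they then stand; what a row does not reach is not made up. A row lasts 1/10 s, in which the tool goes at most 50 mm and 8.59 degrees, less where a joint would pass 70% of its speed; a pose out of reach is approached as far as the arm can. A call with a gripper value outside its range is refused whole. "fingers" is the opening, from 0 (shut) to 1 (fully open), set as the call begins (left out, the last holds). The fingers move at their own pace and stop on an object; "newtons" is the grip in N (left out, the last holds). Time passes only in rows, so rows that do not move let the fingers close. It gives the time, the measured TCP pose, the force and the opening at its end, in the units of the state.
- sensors.state(): the state, without advancing time (a new reading comes with each control period).
- imaging.read_camera(name): name is "side" or "top" or "wrist"; returns a dict with "frame" (420x560x3 uint8, red, green, blue), "fx", "fy", "cx", "cy" (pixels), "T" (4x4, takes a point from camera to world coordinates). Camera axes: x right, y up, looking along -z (the intrinsics and any distortion apply to the point x, -y, -z); pixel columns grow to the right and rows downward; lengths in m; the calibration is good to about 2 mm. A picture is of the moment at which its call begins. There is no depth.
- order.hand_in(): hands the job in, once; it reports no verdict.
The state is a dict: "time": time; "q": joint angles; "joint_vel": joint speeds; "joint_torque": joint torques, N m; "tool_pos": TCP position; "tool_rot": TCP orientation; "ft_force": force on the tool from outside, world axes, zero at the start; "ft_torque": the same for the moment, N m; "width": opening from 0.0 (shut) to 1.0 (fully open).
Only numpy, scipy, OpenCV 4.12 (cv2) and the standard library are available. Lean on these libraries where they do the work, as an engineer would, in place of code of your own. Each camera call takes 0.05 s, during which the arm holds its last target.

## Working session

There is one attempt and no reset: what is moved stays moved. The work goes in short steps, Python scripts to look and compute and a tool call to move; the robot and the scene stay as the last step left them, time stands still between calls to the robot, and variables do not carry over. Pictures are saved under pics/ and viewed, and the job is handed in when it is done.

Besides the shell and the picture viewer there is one more tool, called after ">>>" as name(argument=value, ...), one argument or row to a line, values as JSON. apply_moves: Moves the arm, as the interface text tells. Its arguments: {"type":"object","properties":{"steps":{"type":"array","items":{"type":"array","items":{"type":"number"}}},"fingers":{"type":"number"},"newtons":{"type":"number"}},"required":["steps"]}

```bash
ls; mkdir -p pics; python3 - <<'E'
from bench import sensors, imaging, order, arm
import cv2
print(sensors.state()); print([a for a in dir(arm) if a[0]!='_'], arm.hold_point_z)
for n in ["side","top","wrist"]:
    c=imaging.read_camera(n); cv2.imwrite(f"pics/{n}0.png",c["frame"][:,:,::-1]); print(n,{k:c[k] for k in c if k!="frame"})
E
```

```text
pics
{'time': 0.0, 'q': array([-72.86002439,  19.07368339,  -3.7080637 ,  83.70725977,
         1.23730342,  77.34238045,  -5.06988277]), 'joint_vel': array([-0.09647156, -0.04623577,  0.05990049,  0.09015416, -0.03885829,
        0.05871382,  0.01980417]), 'joint_torque': array([ 1.03103281e-03, -6.25457096e+01,  4.99246339e-02, -3.91614318e+01,
        1.61963655e-02,  9.86206869e-03, -1.55678418e-05]), 'tool_pos': array([0.19751424, 0.59256728, 0.23048689]), 'tool_rot': array([-177.77761922,   89.91652063, -106.20954389]), 'ft_force': array([0.19395165, 0.17414631, 0.44675634]), 'ft_torque': array([-0.02012853,  0.01894744,  0.01401914]), 'width': 0.9976202472160606}
['PlanningError', 'hold_point_z'] 0.0187
side {'fx': 482.9056708738481, 'fy': 482.9056708738481, 'cx': 288.43029355101015, 'cy': 212.11511238726135, 'T': array([[-0.99896192,  0.00720704, -0.04497927,  0.5906647 ],
       [-0.04248209, -0.50379504,  0.86277797,  0.90861112],
       [-0.01644226,  0.86379315,  0.50357824,  0.60624297],
       [ 0.        ,  0.        ,  0.        ,  1.        ]])}
top {'fx': 521.364888
[... 186 characters left out ...]
99911450e-01,  1.32893722e-02,  6.96274139e-04,
         2.31060954e-02],
       [ 2.69069831e-03,  1.50656903e-01,  9.88582449e-01,
         1.44344585e+00],
       [ 0.00000000e+00,  0.00000000e+00,  0.00000000e+00,
         1.00000000e+00]])}
wrist {'fx': 343.4489217161316, 'fy': 343.4489217161316, 'cx': 285.4209056363283, 'cy': 205.62954098646367, 'T': array([[ 3.16494289e-01, -9.12042670e-01, -2.60786374e-01,
         1.30638170e-01],
       [ 9.48594115e-01,  3.04080012e-01,  8.77755754e-02,
         6.14965790e-01],
       [-7.55146432e-04, -2.75160888e-01,  9.61397897e-01,
         3.73659739e-01],
       [ 0.00000000e+00,  0.00000000e+00,  0.00000000e+00,
         1.00000000e+00]])}
```

View pics/side0.png

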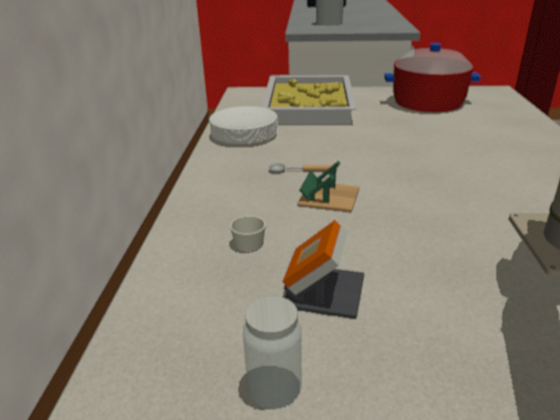

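View pics/top0.png

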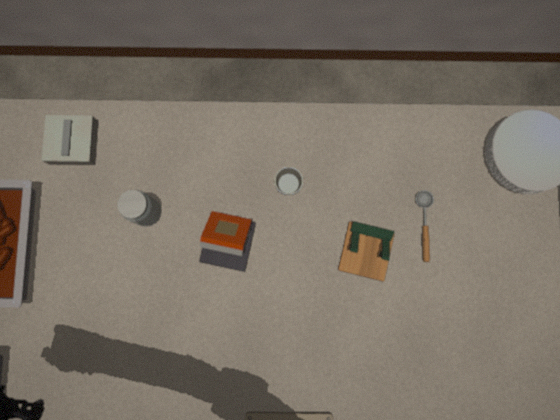

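View pics/wrist0.png

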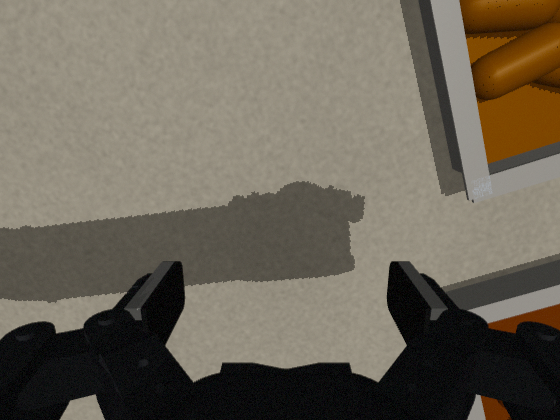

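The side view shows the covered dish (orange lid) on the dark stand near (315,260) px, the empty green stand at (330,185), the jar at (273,350), the cup at (248,235) and the spoon at (300,168). In the top view, the dish is at (227,235), the green stand at (368,250), the cup at (288,181) and the spoon at x≈425. Next I'll zoom in to measure.

```bash
python3 - <<'E'
import cv2,numpy as np
t=cv2.imread("pics/top0.png"); s=cv2.imread("pics/side0.png")
a=cv2.resize(t[200:290,190:270],None,fx=6,fy=6,interpolation=cv2.INTER_CUBIC)
b=cv2.resize(t[210:290,330:402],None,fx=6,fy=6,interpolation=cv2.INTER_CUBIC)
h=max(a.shape[0],b.shape[0]);f=lambda i:cv2.copyMakeBorder(i,0,h-i.shape[0],0,0,0)
o=np.hstack([f(a),f(b)]);print(o.shape)
cv2.imwrite("pics/topz.png",cv2.resize(o,None,fx=.85,fy=.85))
a=cv2.resize(s[215:320,275:375],None,fx=4,fy=4,interpolation=cv2.INTER_CUBIC)
b=cv2.resize(s[150:220,290:370],None,fx=4.9,fy=4.9,interpolation=cv2.INTER_CUBIC)
h=max(a.shape[0],b.shape[0])
o=np.hstack([f(a),f(b)]);print(o.shape)
cv2.imwrite("pics/sidez.png",o)
E
```

```text
(540, 912, 3)
(420, 792, 3)
```

View pics/topz.png

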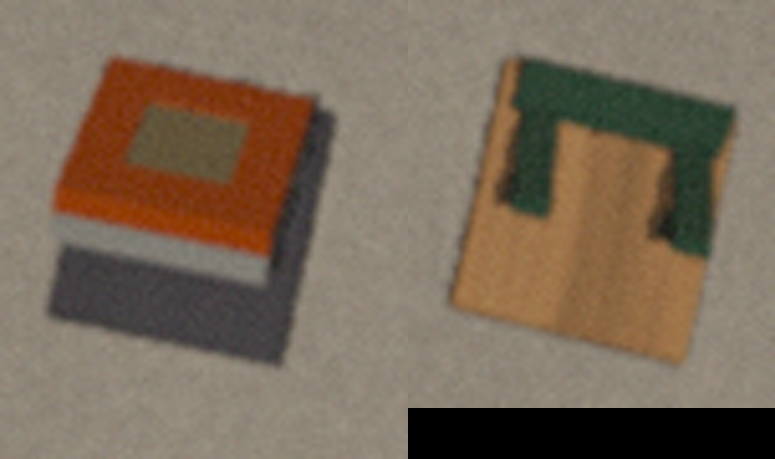

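View pics/sidez.png

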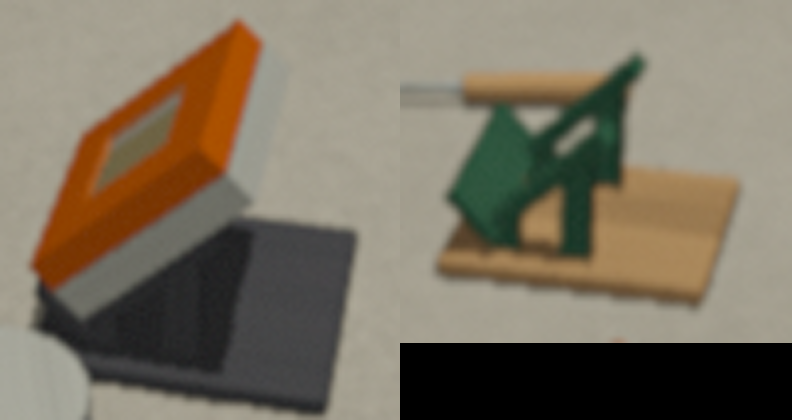

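>>> apply_moves(
  steps=[
    [0, 0, 0, 8],
    [0, 0, 0, 8],
    [0, 0, 0, 0],
  ],
)

```text
time: 0.45
tool_pos: [0.1976, 0.5928, 0.231]
tool_rot: [-149.3, 90.0, -93.9]
ft_force: [0.0, 0.2, -0.4]
width: 1.001
```

```bash
cat > h.py <<'E'
import numpy as np, cv2
from bench import imaging,sensors
CAM={}
def cam(n):
    if n not in CAM: CAM[n]=imaging.read_camera(n)
    return CAM[n]
def ray(c,u,v):
    d=np.array([(u-c["cx"])/c["fx"],-(v-c["cy"])/c["fy"],-1.]); return c["T"][:3,3],c["T"][:3,:3]@d
def onz(c,u,v,z):
    o,d=ray(c,u,v); return o+d*(z-o[2])/d[2]
def proj(c,p):
    q=np.linalg.inv(c["T"])@np.append(p,1); return np.array([c["cx"]-c["fx"]*q[0]/q[2],c["cy"]+c["fy"]*q[1]/q[2]])
E
python3 - <<'E'
from h import *
t=cam("top");s=cam("side")
img=t["frame"][:,:,::-1]
for nm,pts in dict(prep=[(199.8,262.2),(245.3,271.4),(255.3,221.6)],serv=[(338.8,269.8),(384.3,281.4),(394.5,231.6),(349.4,221.2)]).items():
    P=[onz(t,*p,.012) for p in pts]
    for p in P: print(nm,p.round(4), "side px",proj(s,p).round(1))
    e=P[0]-P[1]; print("near edge len",np.linalg.norm(e),"yaw",np.degrees(np.arctan2(-e[0],e[1])))
    e=P[2]-P[1]; print("side len",np.linalg.norm(e),"yaw",np.degrees(np.arctan2(e[1],e[0])))
    c=(P[0]+P[2])/2; print("center",c)
for nm,p,z in [("jar",(133,206),.15),("cup",(288,181),.05),("spoon",(426,245),.02),("bowl",(424,199),.02)]: print(nm,onz(t,*p,z))
E
```

```text
prep [0.5038 0.2477 0.012 ] side px [358.  313.1]
prep [0.4805 0.123  0.012 ] side px [364.5 270.9]
prep [0.6173 0.0986 0.012 ] side px [296.9 262.9]
near edge len 0.12691113725787176 yaw -10.56927397591581
side len 0.1389492642377631 yaw -10.090077293400343
center [0.56056468 0.17319733 0.012     ]
serv [ 0.4882 -0.1317  0.012 ] side px [351.8 208. ]
serv [ 0.4585 -0.2552  0.012 ] side px [359.6 185.3]
serv [ 0.5947 -0.2856  0.012 ] side px [308.9 180. ]
serv [ 0.6219 -0.1614  0.012 ] side px [297.9 201.9]
near edge len 0.12707094793539075 yaw -13.499741696714207
side len 0.139525719899162 yaw -12.553485724590358
center [ 0.5414494  -0.20861713  0.012     ]
jar [0.63641211 0.39860836 0.15      ]
cup [0.72524829 0.01000564 0.05      ]
spoon [ 0.55831482 -0.36920014  0.02      ]
bowl [ 0.68555563 -0.36725546  0.02      ]
```

```bash
cat >> h.py <<'E'
from scipy.spatial.transform import Rotation as Ro
np.set_printoptions(suppress=True,precision=4)
def pose():
    s=sensors.state(); return s["tool_pos"],Ro.from_euler("xyz",s["tool_rot"],degrees=True).as_matrix(),s
def totool(target):
    p,R,s=pose(); return R.T@(np.array(target)-p)*100
def show():
    p,R,s=pose(); print("t",s["time"],"p",p,"q",s["q"].round(1),"\nx",R[:,0],"y",R[:,1],"z",R[:,2],"w",s["width"],"F",s["ft_force"].round(1))
E
python3 -c "
from h import *
show(); print(totool([.75,-.15,.42]))"
```

```text
t 0.55 p [0.1975 0.5929 0.2311] q [-74.5  19.   -1.6  83.8   0.5  77.3 -20.3] 
x [-0.     -0.0003 -1.    ] y [-0.8272  0.562  -0.0002] z [ 0.562   0.8272 -0.0003] w 0.9991878272100937 F [-0.1 -0.8 -0. ]
[-18.8649 -87.4456 -30.4073]
```

>>> apply_moves(
  steps=[
    [-0.8, -3.6, -1.3, 0],
    [-0.8, -3.6, -1.3, 0],
    [-0.8, -3.6, -1.3, 0],
    [-0.8, -3.6, -1.3, 0],
    [-0.8, -3.6, -1.3, 0],
    [-0.8, -3.6, -1.3, 0],
    [-0.8, -3.6, -1.3, 0],
    [-0.8, -3.6, -1.3, 0],
    [-0.8, -3.6, -1.3, 0],
    [-0.8, -3.6, -1.3, 0],
    [-0.8, -3.6, -1.3, 0],
    [-0.8, -3.6, -1.3, 0],
  ],
)

```text
time: 1.75
tool_pos: [0.4664, 0.2185, 0.3278]
tool_rot: [-12.6, 90.0, 43.2]
ft_force: [0.1, 0.4, 0.2]
width: 1.0
```

```bash
python3 -c "
from h import *
show(); print(totool([.75,-.15,.42]))"
```

```text
t 1.75 p [0.4664 0.2185 0.3278] q [-47.1   2.4  17.7  91.9  -0.7  85.8  26.4] 
x [ 0.0004  0.0003 -1.    ] y [-0.8271  0.5621 -0.0001] z [0.5621 0.8271 0.0005] w 0.9997421808418419 F [0.1 0.4 0.2]
[ -9.2193 -44.1723 -14.5314]
```

>>> apply_moves(
  steps=[
    [-0.8, -3.7, -1.2, 0],
    [-0.8, -3.7, -1.2, 0],
    [-0.8, -3.7, -1.2, 0],
    [-0.8, -3.7, -1.2, 0],
    [-0.8, -3.7, -1.2, 0],
    [-0.8, -3.7, -1.2, 0],
    [-0.8, -3.7, -1.2, 0],
    [-0.8, -3.7, -1.2, 0],
    [-0.8, -3.7, -1.2, 0],
    [-0.8, -3.7, -1.2, 0],
    [-0.8, -3.7, -1.2, 0],
    [-0.8, -3.7, -1.2, 0],
  ],
)

```text
time: 2.95
tool_pos: [0.7483, -0.1466, 0.4226]
tool_rot: [-37.8, 90.0, 18.0]
ft_force: [1.4, -0.4, 1.9]
width: 1.003
```

```bash
python3 -c "
from h import *
show(); print(totool([.95,-.19,.42]))"
```

```text
t 2.95 p [ 0.7483 -0.1466  0.4226] q [ -1.   44.2  31.3  27.3 -22.9 111.2  69.6] 
x [ 0.0003  0.0001 -1.    ] y [-0.8268  0.5625 -0.0002] z [0.5625 0.8268 0.0002] w 1.0033239918670176 F [ 1.4 -0.4  1.9]
[  0.2698 -19.1214   7.7576]
```

>>> apply_moves(
  steps=[
    [0, -3.7, 1.5, 0],
    [0, -3.7, 1.5, 0],
    [0, -3.7, 1.5, 0],
    [0, -3.7, 1.5, 0],
  ],
)

```text
time: 3.35
tool_pos: [0.784, -0.1717, 0.4209]
tool_rot: [-30.0, 87.4, 23.3]
ft_force: [-0.3, -0.4, 0.9]
width: 1.0
```

```bash
python3 -c "
from h import *
show()"
```

```text
t 3.35 p [ 0.784  -0.1717  0.4209] q [  5.3  57.3  75.2   9.4 -71.6 117.8  68.2] 
x [ 0.0414  0.0178 -0.999 ] y [-0.8009  0.5984 -0.0225] z [0.5974 0.801  0.039 ] w 0.9997312994603813 F [-0.3 -0.4  0.9]
```

>>> apply_moves(
  steps=[
    [0, -3.7, 1.5, 0],
    [0, -3.7, 1.5, 0],
    [0, -3.7, 1.5, 0],
    [0, -3.7, 1.5, 0],
  ],
)

```text
time: 3.75
tool_pos: [0.7864, -0.1771, 0.4034]
tool_rot: [-6.2, 88.3, 47.0]
ft_force: [-0.1, -0.1, 0.5]
width: 0.999
```

```bash
python3 -c "
from h import *
show()"
```

```text
t 3.75 p [ 0.7864 -0.1771  0.4034] q [  5.8  58.6  75.9   9.3 -72.5 117.9  68.5] 
x [ 0.0205  0.0221 -0.9995] y [-0.8009  0.5988 -0.0032] z [0.5985 0.8006 0.03  ] w 0.9989485029281497 F [-0.1 -0.1  0.5]
```

>>> apply_moves(
  steps=[
    [0, 3.0, -1.2, 0],
    [0, 3.0, -1.2, 0],
    [0, 3.0, -1.2, 0],
  ],
)

```text
time: 4.05
tool_pos: [0.7241, -0.1596, 0.4093]
tool_rot: [-28.8, 87.6, 23.9]
ft_force: [1.4, -0.1, 3.2]
width: 1.001
```

```bash
python3 -c "
from h import *
show()"
```

```text
t 4.05 p [ 0.7241 -0.1596  0.4093] q [-15.7  47.6  74.4  43.2 -51.5 109.4  81.3] 
x [ 0.0378  0.0168 -0.9991] y [-0.7958  0.6052 -0.0199] z [0.6044 0.7959 0.0362] w 1.001139546517297 F [ 1.4 -0.1  3.2]
```

```bash
cat > data.py <<'E'
# q, x axis, y axis, pos
D=[([-74.5,19.0,-1.6,83.8,0.5,77.3,-20.3],[0,-.0003,-1],[-.8272,.562,-.0002],[.1975,.5929,.2311]),
([-47.1,2.4,17.7,91.9,-.7,85.8,26.4],[.0004,.0003,-1],[-.8271,.5621,-.0001],[.4664,.2185,.3278]),
([-1.,44.2,31.3,27.3,-22.9,111.2,69.6],[.0003,.0001,-1],[-.8268,.5625,-.0002],[.7483,-.1466,.4226]),
([5.3,57.3,75.2,9.4,-71.6,117.8,68.2],[.0414,.0178,-.999],[-.8009,.5984,-.0225],[.784,-.1717,.4209]),
([5.8,58.6,75.9,9.3,-72.5,117.9,68.5],[.0205,.0221,-.9995],[-.8009,.5988,-.0032],[.7864,-.1771,.4034]),
([-15.7,47.6,74.4,43.2,-51.5,109.4,81.3],[.0378,.0168,-.9991],[-.7958,.6052,-.0199],[.7241,-.1596,.4093])]
E
python3 - <<'E'
import numpy as np, itertools
from scipy.spatial.transform import Rotation as Ro
from data import D
S=lambda a,d:Ro.from_euler(a,d,degrees=True).as_matrix()
best=[]
for s in itertools.product([1,-1],repeat=7):
    Rs=[]
    for q,x,y,p in D:
        q=np.array(q)*s
        R=S('z',q[0])@S('y',q[1])@S('z',q[2])@S('y',q[3])@S('z',q[4])@S('y',q[5])@S('z',q[6])
        M=np.array([x,y,np.cross(x,y)]).T
        Rs.append(R.T@M)
    m=Ro.from_matrix(Rs).mean(); e=max((m.inv()*Ro.from_matrix(r)).magnitude() for r in Rs)
    best.append((np.degrees(e),s,m.as_matrix().round(3).tolist()))
best.sort(key=lambda b:b[0]); 
for b in best[:3]: print(b)
s=best[0][1]
A=[];B=[]
for q,x,y,p in D:
    q=np.array(q)*s; R=np.eye(3); Rl=[R]
    for i,a in enumerate('zyzyzyz'):
        R=R@S(a,q[i]); Rl.append(R)
    # params: base z; after q1.. offsets: link2(up) xyz ...
    A.append(np.hstack([np.array([[0],[0],[1]]),Rl[1][:,[0]],Rl[3][:,[0,2]],Rl[4][:,[0]],Rl[5][:,[0,2]],Rl[6][:,[0]],Rl[7][:,[2]]])); B.append(p)
A=np.vstack(A);B=np.hstack(B)
x,r,k,sv=np.linalg.lstsq(A,B,rcond=1e-6); print(x.round(4),k,sv.round(3)); print((A@x-B).round(4))
E
```

```text
(np.float64(0.09858982361870322), (-1, 1, -1, 1, -1, 1, -1), [[-0.0, -0.0, -1.0], [0.001, 1.0, -0.0], [1.0, -0.001, -0.0]])
(np.float64(3.0201980703943443), (-1, -1, -1, -1, -1, -1, -1), [[-0.035, -0.001, -0.999], [-0.016, 1.0, -0.0], [0.999, 0.016, -0.035]])
(np.float64(3.435700623761882), (1, 1, 1, 1, 1, 1, 1), [[0.015, 0.946, 0.323], [0.01, -0.324, 0.946], [1.0, -0.011, -0.015]])
[ 0.6944 -0.0689  0.0064  0.4818  0.0296 -0.0689  0.522  -0.0197  0.8435] 9 [5.016 4.642 2.218 1.126 0.909 0.473 0.18  0.133 0.019]
[-0.0448  0.0184 -0.0041 -0.02    0.0147  0.0053 -0.0016  0.0193 -0.0014
  0.0053  0.0002  0.0012 -0.0046  0.0019  0.0005  0.0021 -0.0153 -0.0016]
```

```bash
cat > kin.py <<'E'
import numpy as np
from scipy.spatial.transform import Rotation as Ro
S=lambda a,d:Ro.from_euler(a,d,degrees=True).as_matrix()
SG=np.array([-1,1,-1,1,-1,1,-1]); RT=np.array([[0,0,-1],[0,1,0],[1,0,0.]])
def basis(q):
    q=np.array(q)*SG; R=np.eye(3); Rl=[R]
    for i,a in enumerate('zyzyzyz'): R=R@S(a,q[i]); Rl.append(R)
    return np.hstack([np.array([[0],[0],[1]]),Rl[1][:,[0,1]],Rl[3][:,[0,1,2]],Rl[4][:,[0]],Rl[5][:,[0,1,2]],Rl[6][:,[0]],Rl[7][:,[2]]]),R@RT
E
python3 - <<'E'
from kin import *; from data import D
A=np.vstack([basis(q)[0] for q,_,_,_ in D]);B=np.hstack([p for *_,p in D])
for rc in (1e-3,4e-3,1e-2):
    x,r,k,sv=np.linalg.lstsq(A,B,rcond=rc); print(x.round(4),k,sv.round(3)); print(np.abs(A@x-B).max().round(4))
E
```

```text
[ 2.684e-01  1.400e-03 -2.130e-02  2.000e-04 -2.410e-02  4.476e-01
  1.200e-03 -6.000e-04 -1.000e-04  4.867e-01 -2.400e-03  3.518e-01] 12 [5.109 4.748 4.222 1.419 1.356 1.067 0.487 0.414 0.324 0.171 0.075 0.017]
0.0006
[-0.0392  0.0006 -0.0295 -0.0041 -0.0272  0.4521 -0.0013  0.0041  0.0102
  0.4863 -0.0056  0.0474] 11 [5.109 4.748 4.222 1.419 1.356 1.067 0.487 0.414 0.324 0.171 0.075 0.017]
0.0046
[-0.0392  0.0006 -0.0295 -0.0041 -0.0272  0.4521 -0.0013  0.0041  0.0102
  0.4863 -0.0056  0.0474] 11 [5.109 4.748 4.222 1.419 1.356 1.067 0.487 0.414 0.324 0.171 0.075 0.017]
0.0046
```

```bash
cat >> kin.py <<'E'
from data import D
C=[0,2,4,5,8,9,11]
_A=np.vstack([basis(q)[0][:,C] for q,*_ in D]);_B=np.hstack([p for *_,p in D])
PX,*_=np.linalg.lstsq(_A,_B,rcond=None)
LO=np.array([-148.97,-28.65,-84.17,9.2,-72.65,3.7,-149.18]);HI=np.array([148.97,121.19,76.75,138.47,252.65,117.97,149.18])
def fk(q):
    b,R=basis(q); return b[:,C]@PX,R
from scipy.optimize import least_squares
def ik(p,R,q0):
    f=lambda q:(lambda P,Q:np.r_[(P-p)*10,Ro.from_matrix(R.T@Q).as_rotvec()*3])(*fk(q))
    r=least_squares(f,np.clip(q0,LO+.1,HI-.1),bounds=(LO,HI),x_scale=30,max_nfev=60); return r.x,np.abs(r.fun).max()
def Rdown(az): # tool z at azimuth az (deg), x down
    z=np.array([np.cos(np.radians(az)),np.sin(np.radians(az)),0]);x=np.array([0,0,-1.]);return np.array([x,np.cross(z,x),z]).T
STP=dict(prep=((.561,.173),-10.4),serv=((.5415,-.2085),-13.))
def w(st,x,y,z):
    (cx,cy),yw=STP[st];c,s=np.cos(np.radians(yw)),np.sin(np.radians(yw));return np.array([cx+c*x-s*y,cy+s*x+c*y,z])
E
python3 - <<'E'
from kin import *
print(PX.round(4),np.abs(_A@PX-_B).max())
rng=np.random.default_rng(0)
for st,x,zz in [("prep",0,.085),("prep",.045,.13),("serv",.045,.13),("serv",.045,.25),("serv",-.0,.09)]:
    yw=STP[st][1]
    for flip in (0,180):
        sols=[]
        for _ in range(30):
            q,e=ik(w(st,x,0,zz),Rdown(yw+flip),rng.uniform(LO,HI))
            if e<5e-3: sols.append(q)
        print(st,x,zz,flip,len(sols))
        if sols:
            s=np.array(sols); i=np.argsort(s[:,6]); print(s[i[[0,len(i)//2,-1]]].round(0))
E
```

```text
Traceback (most recent call last):
NameError: name '_A' is not defined
```

```bash
python3 - <<'E'
from kin import *
import kin
print(PX.round(4),np.abs(kin._A@PX-kin._B).max())
rng=np.random.default_rng(0)
for st,x,zz in [("prep",0,.085),("prep",.045,.13),("serv",.045,.13),("serv",.045,.25),("serv",-.0,.09)]:
    yw=STP[st][1]
    for flip in (0,180):
        sols=[]
        for _ in range(30):
            q,e=ik(w(st,x,0,zz),Rdown(yw+flip),rng.uniform(LO,HI))
            if e<5e-3: sols.append(q)
        print(st,x,zz,flip,len(sols))
        if sols:
            s=np.array(sols); i=np.argsort(s[:,6]); print(s[i[[0,len(i)//2,-1]]].round(0))
E
```

```text
[ 2.458e-01 -2.200e-02 -2.320e-02  4.486e-01 -3.000e-04  4.900e-01
  3.307e-01] 0.0008639743347355622
prep 0 0.085 0 10
[[ 35.  54. -84.  96.  55.  81. -68.]
 [ -7.  23. -18.  98.   8.  60. -38.]
 [-54.  26.  41. 101. -19.  61. -17.]]
prep 0 0.085 180 10
[[ 34.  53. -83.  96.  54.  81. 113.]
 [ 14.  28. -45.  97.  22.  64. 132.]
 [-18.  21.  -5.  99.   2.  60. 147.]]
prep 0.045 0.13 0 15
[[ 32.  52. -82.  88.  52.  85. -62.]
 [ -1.  25. -24.  89.  11.  68. -37.]
 [-50.  27.  40.  92. -19.  67. -16.]]
prep 0.045 0.13 180 13
[[ 32.  51. -81.  88.  50.  84. 119.]
 [-12.  24. -10.  90.   4.  67. 147.]
 [-17.  23.  -4.  90.   2.  66. 149.]]
serv 0.045 0.13 0 14
[[ 57.  35. -57.  89.  30.  73. -17.]
 [ 28.  24. -15.  90.   6.  67.  -1.]
 [-27.  36.  61.  93. -32.  71.  27.]]
serv 0.045 0.13 180 7
[[ -30.   39.   67.   93.  -38.   73. -149.]
 [ -30.   40.   67.   93.  -38.   73. -149.]
 [ -33.   48.   77.   93.  -47.   78. -143.]]
serv 0.045 0.25 0 9
[[ 67.  44. -84.  79.  44.  93. -24.]
 [ 49.  24. -45.  80.  17.  82.  -8.]
 [-16.  22.  42.  84. -15.  80.  14.]]
serv 0.045 0.25 180 0
serv -0.0 0.09 0 12
[[ 72.  47. -78.  97.  47.  76. -28.]
 [ 23.  21.  -8. 100.   3.  60.   1.]
 [-35.  41.  71. 102. -41.  68.  36.]]
serv -0.0 0.09 180 19
[[ -32.   35.   64.  102.  -35.   65. -149.]
 [  73.   53.  -84.   97.   54.   81.  148.]
 [  73.   51.  -82.   97.   52.   80.  149.]]
```

```bash
python3 -c "
from h import *
from kin import w
t=w('prep',-.01,0,.26);print(t,totool(t))
from kin import fk
print(fk(pose()[2]['q'])[0]-pose()[0])
"
```

```text
[0.5512 0.1748 0.26  ] [14.8224 34.2978 15.62  ]
[-0.0002 -0.0002 -0.0001]
```

>>> apply_moves(
  steps=[
    [1.5, 3.4, 1.6, 0],
    [1.5, 3.4, 1.6, 0],
    [1.5, 3.4, 1.6, 0],
    [1.5, 3.4, 1.6, 0],
    [1.5, 3.4, 1.6, 0],
    [1.5, 3.4, 1.6, 0],
    [1.5, 3.4, 1.6, 0],
    [1.5, 3.4, 1.6, 0],
    [1.5, 3.4, 1.6, 0],
    [1.3, 3.4, 1.6, 0],
  ],
)

```text
time: 5.05
tool_pos: [0.5561, 0.1784, 0.2597]
tool_rot: [-30.0, 87.7, 22.8]
ft_force: [0.8, 0.3, -0.9]
width: 1.004
```

>>> apply_moves(
  steps=[
    [0, 0, 0, -8.5],
    [0, 0, 0, -8.5],
    [0, 0, 0, -8.5],
    [0, 0, 0, -8.5],
    [0, 0, 0, -8.5],
    [0, 0, 0, -8.5],
  ],
)

```text
time: 5.65
tool_pos: [0.5571, 0.177, 0.2609]
tool_rot: [-82.3, 87.6, 21.9]
ft_force: [-0.8, 0.1, 0.3]
width: 0.999
```

```bash
python3 -c "
from h import *
show()"
```

```text
t 5.65 p [0.5571 0.177  0.2609] q [-73.   18.2  63.3  92.2 -17.1  77.4  96.4] 
x [ 0.0388  0.0156 -0.9991] y [-0.9687 -0.2447 -0.0415] z [-0.2452  0.9695  0.0056] w 0.9994884096986495 F [-0.8  0.1  0.3]
```

>>> apply_moves(
  steps=[
    [0, 0, 0, -8.2],
    [0, 0, 0, -8.2],
    [0, 0, 0, -8.2],
    [0, 0, 0, -8.2],
    [0, 0, 0, -8.2],
    [0, 0, 0, -8.2],
    [0, 0, 0, -8.2],
    [0, 0, 0, -8.0],
  ],
)

```text
time: 6.45
tool_pos: [0.5571, 0.1767, 0.2551]
tool_rot: [-140.3, 88.3, 23.1]
ft_force: [-0.5, 1.0, -0.6]
width: 1.0
```

```bash
python3 -c "
from h import *
show()"
```

```text
t 6.45 p [0.5571 0.1767 0.2551] q [-56.2  13.6  40.7  91.5  -9.3  76.6 149. ] 
x [ 0.0274  0.0117 -0.9996] y [-0.2854 -0.9582 -0.019 ] z [-0.958   0.2858 -0.0229] w 1.0004587644616385 F [-0.5  1.  -0.6]
```

>>> apply_moves(
  steps=[
    [0, 0, 0, -3],
    [0, 0, 0, -3],
    [0, 0, 0, -2],
    [0, 0, 0, -2],
  ],
)

```text
time: 6.85
tool_pos: [0.5571, 0.1756, 0.2533]
tool_rot: [-147.0, 88.5, 24.5]
ft_force: [0.1, -0.2, -1.4]
width: 1.0
```

```bash
python3 - <<'E'
from h import *
from kin import w
show()
t=cam("top");s=cam("side")
cv2.imwrite("pics/s1.png",cv2.resize(s["frame"][150:330,230:410,::-1],None,fx=3.2,fy=3.2,interpolation=cv2.INTER_CUBIC))
E
```

```text
t 6.85 p [0.5571 0.1756 0.2533] q [-20.1  12.2  -2.2  89.7   0.4  76.7 149.2] 
x [ 0.0237  0.0108 -0.9997] y [-0.1486 -0.9888 -0.0142] z [-0.9886  0.1488 -0.0219] w 1.0001200963944414 F [ 0.1 -0.2 -1.4]
```

```bash
python3 - <<'E'
from h import *
from kin import w
import numpy as np
r=.70711
def dish(x,y,z): # dish coords mm -> stand; origin underside centre
    sx,sz=45-55*r,30+55*r
    return (sx+x*r+z*r)/1e3,y/1e3,(sz-x*r+z*r)/1e3
ims={n:cv2.resize(cv2.imread(f"pics/{n}0.png"),None,fx=6,fy=6,interpolation=cv2.INTER_CUBIC) for n in("top","side")}
for n in ims:
    c=cam(n); im=ims[n]
    for P in [dish(x,y,z) for x in(-55,55) for y in(-55,55) for z in(0,36)]: 
        u=proj(c,w("prep",*P));cv2.drawMarker(im,tuple(int(a*6+3) for a in u),(255,0,0),0,14,1)
    for st in("prep","serv"):
        for P in [(-.07,.065,.012),(-.07,-.065,.012),(.07,.065,.012),(.07,-.065,.012),((45+25*r)/1e3,.057,(30+25*r)/1e3),((45+25*r)/1e3,-.057,(30+25*r)/1e3),((45-80*r)/1e3,.052,(30+80*r)/1e3),((45-80*r)/1e3,-.052,(30+80*r)/1e3)]:
            u=proj(c,w(st,*P));cv2.drawMarker(im,tuple(int(a*6+3) for a in u),(0,255,255),0,14,1)
def cr(n,u,v,W,H): return ims[n][v*6:(v+H)*6,u*6:(u+W)*6]
o1=np.hstack([cr("top",193,205,66,72),cr("top",333,214,66,72)])
o2=np.hstack([cr("side",280,215,90,105),cr("side",290,155,76,105)])
cv2.imwrite("pics/o1.png",o1);cv2.imwrite("pics/o2.png",cv2.resize(o2,None,fx=.8,fy=.8))
E
```

```text
(no output)
```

View pics/o1.png

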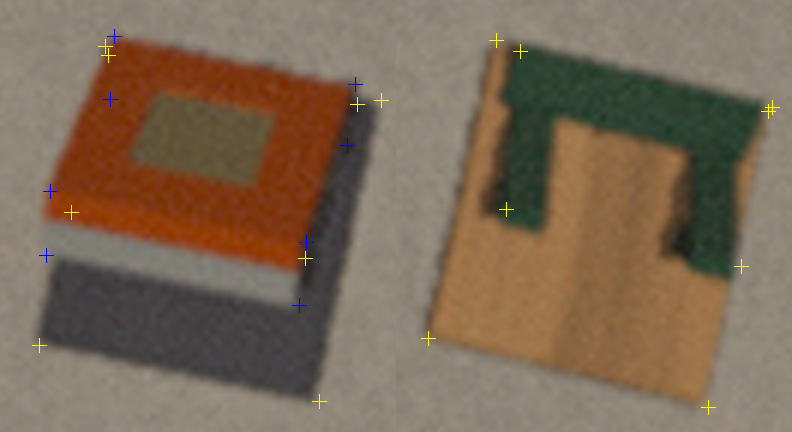

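View pics/o2.png

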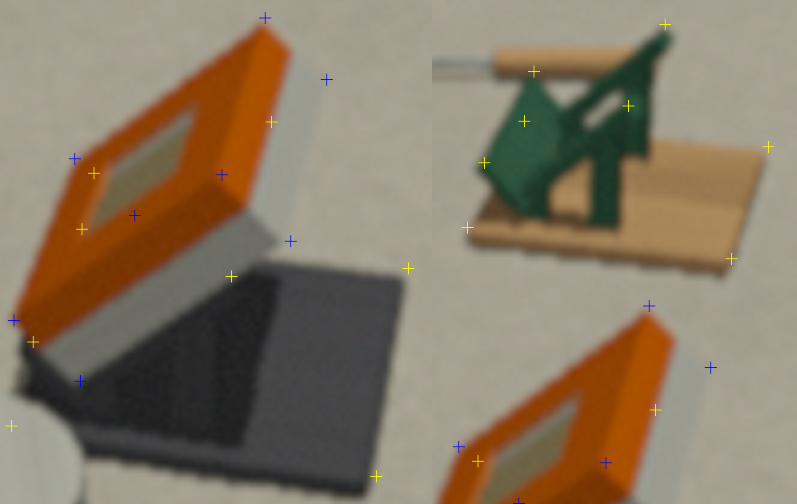

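View pics/s1.png

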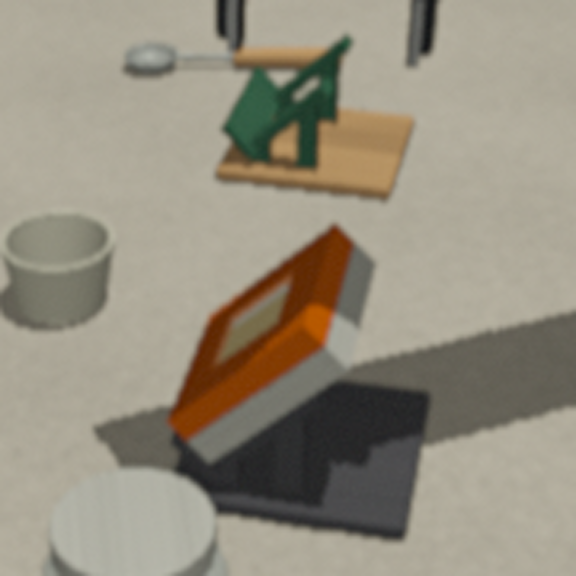

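```bash
python3 - <<'E'
from h import *
from kin import w
print(proj(cam("side"),w("prep",-.0045+.0,0,.266)+0), "tips:")
p,R,s=pose()
for k in(-1,1):
    for h in(0,.013): print(k,h,proj(cam("side"),p+R[:,2]*.0425*k-R[:,0]*h).round(1))
for ph in(45,52,60,68,75,80,85,90):
    a=np.radians(ph);d=np.array([-np.cos(a),np.sin(a)]);u=np.array([-.7071,.7071]);s_=25*np.tan(a-np.pi/4)
    A=np.array([45,30])+s_*u+110*d; h=22
    gap=36/np.sin(a)+h/np.tan(a)
    wd=min(85,gap+5); tb=13*(wd/85)**2
    print(ph,"A",A.round(1),"gap",gap.round(1),"width",round(wd/85,2),"TCP x,z",(A[0]+wd/2).round(1),(A[1]-h-tb).round(1))
t=w("prep",.003,0,.14);print(totool(t),t); t=w("prep",.003,0,.075);print(totool(t))
E
```

```text
[331.0062 166.4288] tips:
-1 0 [304.9 171.2]
-1 0.013 [305.1 164.1]
1 0 [355.3 175.8]
1 0.013 [355.9 168.6]
45 A [-32.8 107.8] gap 72.9 width 0.92 TCP x,z 6.2 74.9
52 A [-24.9 118.9] gap 62.9 width 0.8 TCP x,z 9.0 88.6
60 A [-14.7 130. ] gap 54.3 width 0.7 TCP x,z 14.9 101.7
68 A [ -3.7 139.5] gap 47.7 width 0.62 TCP x,z 22.6 112.5
75 A [  6.3 146.5] gap 43.2 width 0.57 TCP x,z 30.4 120.3
80 A [ 13.5 150.7] gap 40.4 width 0.53 TCP x,z 36.2 125.0
85 A [ 20.6 154.4] gap 38.1 width 0.51 TCP x,z 42.1 129.1
90 A [ 27.3 157.7] gap 36.0 width 0.48 TCP x,z 47.8 132.7
[11.2962  0.1571 -0.352 ] [0.564  0.1725 0.14  ]
[17.7942  0.247  -0.2147]
```

>>> apply_moves(
  steps=[
    [3, 0, -0.1, 1],
    [3, 0.1, -0.1, 0.8],
    [3, 0, -0.1, 0],
    [2.3, 0.1, 0, 0],
    [2, 0, 0, 0],
    [1.5, 0, 0.1, 0],
    [1, 0, 0, 0],
    [0, 0, 0, 0],
  ],
  fingers=1,
)

```text
time: 7.9
tool_pos: [0.5628, 0.1731, 0.0938]
tool_rot: [-145.3, 88.7, 24.0]
ft_force: [0.4, -0.1, 0.2]
width: 0.998
```

```bash
python3 - <<'E'
from h import *
from kin import w
show()
t=w("prep",.003,0,.075);print(totool(t))
s=cam("side")
cv2.imwrite("pics/s2.png",cv2.resize(s["frame"][180:330,250:420,::-1],None,fx=4,fy=4,interpolation=cv2.INTER_CUBIC))
E
```

```text
t 7.9 p [0.5628 0.1731 0.0938] q [-20.2  20.   -1.5  99.6   0.5  59.  147.4] 
x [ 0.0213  0.0095 -0.9997] y [-0.1855 -0.9826 -0.0133] z [-0.9824  0.1858 -0.0192] w 0.9976371008022362 F [ 0.4 -0.1  0.2]
[ 1.8831  0.0663 -0.0917]
```

View pics/s2.png

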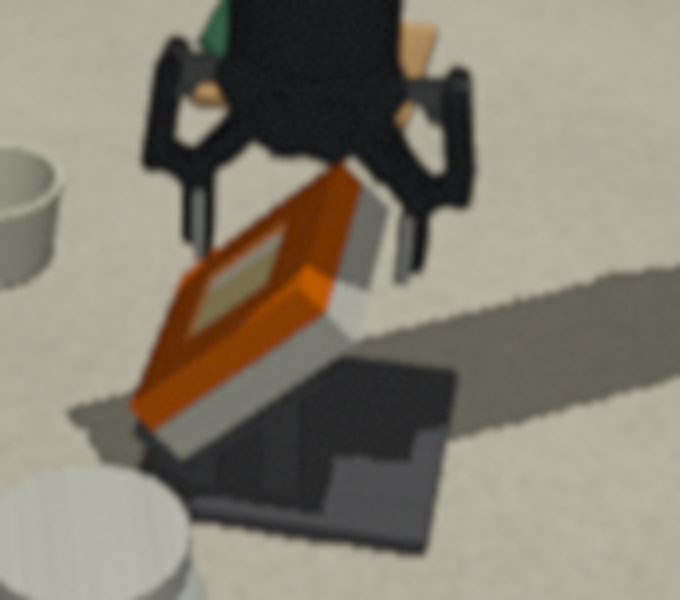

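>>> apply_moves(
  steps=[
    [1, 0, -0.1, 0],
    [0.8, 0.1, 0, 0],
    [0, 0, 0, 0],
  ],
)

```text
time: 8.25
tool_pos: [0.5641, 0.1713, 0.0757]
tool_rot: [-143.9, 88.7, 25.3]
ft_force: [-1.4, -1.2, 0.2]
width: 1.001
```

```bash
cat >> h.py <<'E'
def snap(n,f,u,v,W,H,k):
    c=imaging.read_camera(n); cv2.imwrite("pics/"+f,cv2.resize(c["frame"][v:v+H,u:u+W,::-1],None,fx=k,fy=k,interpolation=cv2.INTER_CUBIC))
def st(name):
    from kin import STP
    (cx,cy),yw=STP[name];p=pose()[0];c,s=np.cos(np.radians(yw)),np.sin(np.radians(yw));d=p[:2]-[cx,cy];print(name,"frame mm",np.array([c*d[0]+s*d[1],-s*d[0]+c*d[1],p[2]])*1e3)
E
python3 - <<'E'
from h import *
show();st("prep");snap("side","s3.png",250,180,170,150,4)
E
```

```text
t 8.25 p [0.5641 0.1713 0.0757] q [-19.8  21.3  -1.8 100.3   0.7  57.  147.4] 
x [ 0.0212  0.0101 -0.9997] y [-0.187  -0.9823 -0.0138] z [-0.9821  0.1872 -0.019 ] w 1.001452859559883 F [-1.4 -1.2  0.2]
prep frame mm [ 3.4115 -1.1486 75.7081]
```

View pics/s3.png

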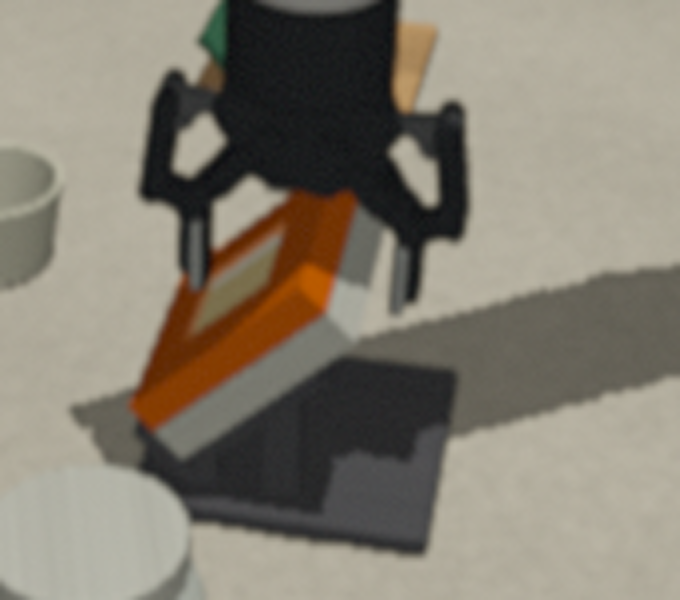

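>>> apply_moves(
  steps=[
    [0, 0, -0.2, 0],
    [-0.3, 0, -0.2, 0],
    [-0.5, 0, -0.2, 0],
    [-0.5, 0, 0, 0],
    [0, 0, 0, 0],
  ],
  fingers=0.8,
  newtons=20,
)

```text
time: 8.8
tool_pos: [0.5708, 0.1706, 0.0909]
tool_rot: [-144.2, 88.5, 25.0]
ft_force: [-2.7, 0.3, 0.4]
width: 0.803
```

```bash
python3 - <<'E'
from h import *
show();st("prep");snap("side","s4.png",250,180,170,150,4)
E
```

```text
t 8.8 p [0.5708 0.1706 0.0909] q [-19.   20.9  -2.4  98.8   0.9  58.8 147.6] 
x [ 0.0239  0.0111 -0.9997] y [-0.1868 -0.9823 -0.0154] z [-0.9821  0.1871 -0.0214] w 0.8029462809620757 F [-2.7  0.3  0.4]
prep frame mm [10.0305 -0.6111 90.9428]
```

View pics/s4.png

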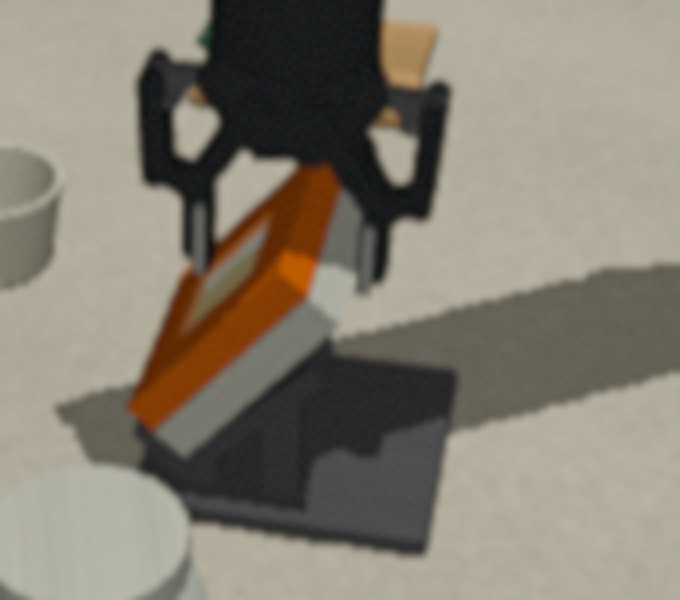

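>>> apply_moves(
  steps=[
    [-0.4, 0, -0.2, 0],
    [-0.4, 0, -0.2, 0],
    [-0.3, 0, -0.1, 0],
    [0, 0, 0, 0],
  ],
  fingers=0.7,
)

```text
time: 9.25
tool_pos: [0.5754, 0.1694, 0.1016]
tool_rot: [-144.5, 88.5, 24.7]
ft_force: [-1.1, 0.1, -0.1]
width: 0.697
```

>>> apply_moves(
  steps=[
    [-0.4, 0, -0.3, 0],
    [-0.4, 0, -0.3, 0],
    [-0.3, 0, -0.2, 0],
    [0, 0, 0, 0],
  ],
  fingers=0.62,
)

```text
time: 9.65
tool_pos: [0.5833, 0.1677, 0.1129]
tool_rot: [-144.6, 88.5, 24.6]
ft_force: [-1.1, -0.5, 0.4]
width: 0.619
```

```bash
python3 - <<'E'
from h import *
show();st("prep");snap("side","s5.png",250,180,170,150,4)
E
```

```text
t 9.65 p [0.5833 0.1677 0.1129] q [-17.3  20.9  -3.7  95.9   1.4  61.7 147.9] 
x [ 0.0239  0.011  -0.9997] y [-0.187  -0.9822 -0.0153] z [-0.9821  0.1873 -0.0215] w 0.6187943377215981 F [-1.1 -0.5  0.4]
prep frame mm [ 22.8835  -1.1983 112.8861]
```

View pics/s5.png

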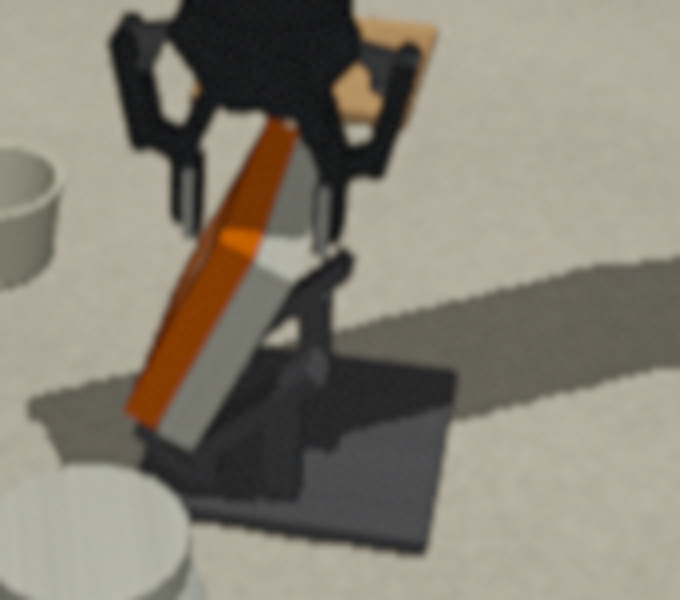

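>>> apply_moves(
  steps=[
    [-0.3, 0, -0.3, 0],
    [-0.3, 0, -0.3, 0],
    [-0.2, 0, -0.2, 0],
    [0, 0, 0, 0],
  ],
  fingers=0.57,
)

```text
time: 10.1
tool_pos: [0.5909, 0.1661, 0.1209]
tool_rot: [-144.5, 88.5, 24.7]
ft_force: [-1.5, -0.4, -0.4]
width: 0.564
```

>>> apply_moves(
  steps=[
    [-0.2, 0, -0.2, 0],
    [-0.2, 0, -0.2, 0],
    [-0.1, 0, -0.2, 0],
    [-0.1, 0, -0.2, 0],
    [0, 0, 0, 0],
  ],
  fingers=0.53,
)

```text
time: 10.6
tool_pos: [0.5983, 0.1646, 0.1268]
tool_rot: [-144.1, 88.5, 25.1]
ft_force: [-0.2, -0.1, 0.9]
width: 0.531
```

```bash
python3 - <<'E'
from h import *
show();st("prep");snap("side","s6.png",250,180,170,150,4)
E
```

```text
t 10.6 p [0.5983 0.1646 0.1268] q [-15.2  21.8  -5.4  92.9   2.1  63.9 148.1] 
x [ 0.0232  0.0109 -0.9997] y [-0.1868 -0.9823 -0.015 ] z [-0.9821  0.1871 -0.0208] w 0.530777130691209 F [-0.2 -0.1  0.9]
prep frame mm [ 38.2295  -1.4746 126.8076]
```

View pics/s6.png

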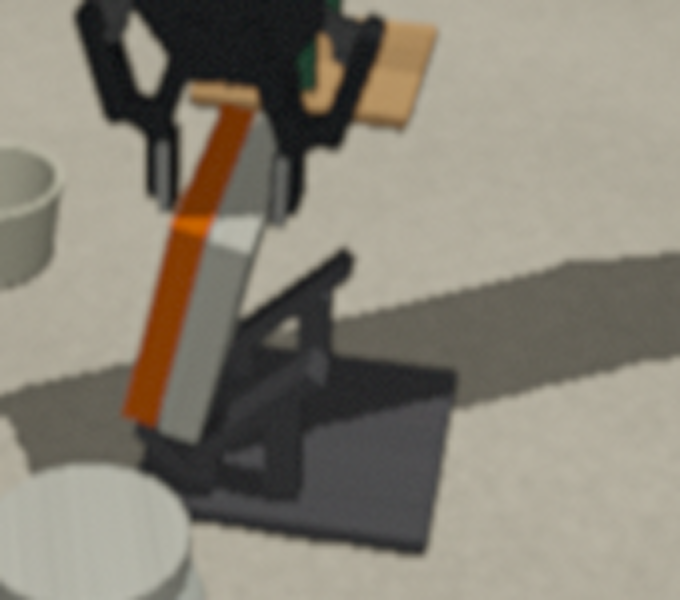

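>>> apply_moves(
  steps=[
    [0.1, 0.05, -0.2, 0],
    [0.2, 0.05, -0.2, 0],
    [0.1, 0, -0.1, 0],
    [0, 0, 0, 0],
  ],
  fingers=0.5,
)

```text
time: 11.05
tool_pos: [0.6028, 0.1627, 0.1223]
tool_rot: [-144.0, 88.6, 25.2]
ft_force: [-0.6, 0.4, -0.2]
width: 0.501
```

>>> apply_moves(
  steps=[
    [0, 0, 0, 0],
    [0, 0, 0, 0],
    [0, 0, 0, 0],
  ],
  fingers=0.3,
  newtons=30,
)

```text
time: 11.35
tool_pos: [0.6033, 0.1627, 0.1231]
tool_rot: [-145.1, 88.5, 24.1]
ft_force: [1.1, -1.1, 1.3]
width: 0.443
```

```bash
python3 - <<'E'
from h import *
show();st("prep");snap("side","s7.png",250,180,170,150,4)
E
```

```text
t 11.35 p [0.6033 0.1627 0.1231] q [-14.4  22.5  -6.1  92.4   2.5  63.7 148.2] 
x [ 0.024   0.0107 -0.9997] y [-0.1868 -0.9823 -0.015 ] z [-0.9821  0.1871 -0.0216] w 0.44289282162873506 F [ 1.1 -1.1  1.3]
prep frame mm [ 43.458   -2.4942 123.0504]
```

View pics/s7.png

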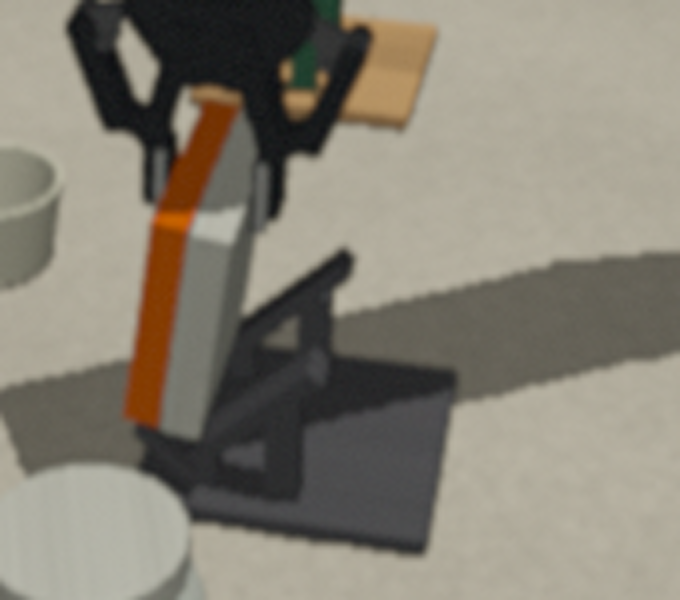

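>>> apply_moves(
  steps=[
    [0, 0, 0, 0],
    [0, 0, 0, 0],
    [0, 0, 0, 0],
  ],
  fingers=0.2,
  newtons=80,
)

```text
time: 11.7
tool_pos: [0.6032, 0.1629, 0.1233]
tool_rot: [-144.7, 88.5, 24.5]
ft_force: [0.2, -1.0, 5.9]
width: 0.423
```

>>> apply_moves(
  steps=[
    [-0.5, 0, 0, 0],
    [-1, 0, 0, 0],
    [-1.5, 0, 0, 0],
    [-2, 0, 0, 0],
    [-2, 0, 0, 0],
    [0, 0, 0, 0],
  ],
)

```text
time: 12.3
tool_pos: [0.6025, 0.1627, 0.1965]
tool_rot: [-145.0, 88.3, 24.2]
ft_force: [1.0, 0.9, -3.1]
width: 0.416
```

```bash
python3 - <<'E'
from h import *
show();st("prep");snap("side","s8.png",230,150,190,170,4)
E
```

```text
t 12.3 p [0.6025 0.1627 0.1965] q [-13.5  19.   -7.2  88.    2.3  71.4 148.3] 
x [ 0.0277  0.0125 -0.9995] y [-0.1865 -0.9823 -0.0174] z [-0.9821  0.1869 -0.0249] w 0.4159051818155801 F [ 1.   0.9 -3.1]
prep frame mm [ 42.6979  -2.6446 196.5041]
```

View pics/s8.png

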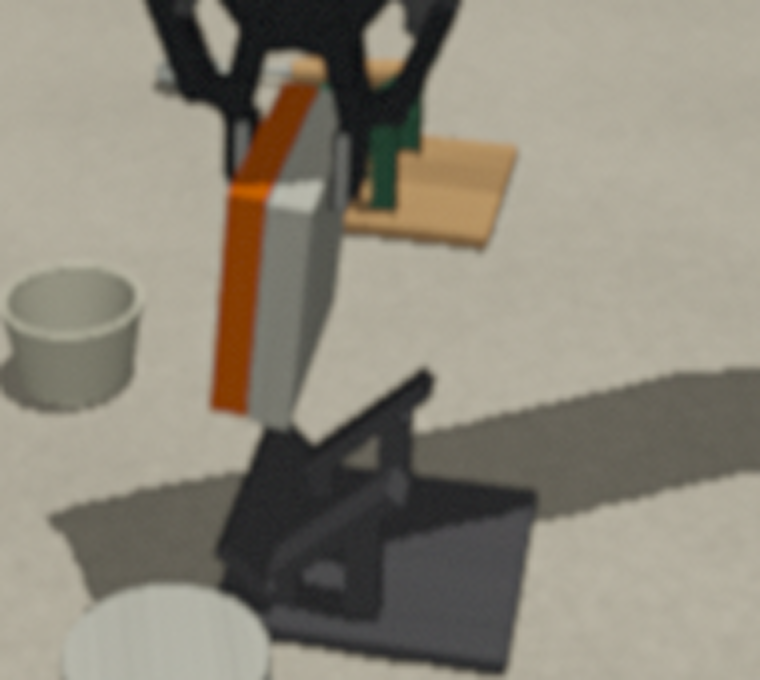

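>>> apply_moves(
  steps=[
    [-1, 0, 0, 4],
    [-1, 0, 0, 8],
    [-1, 0, 0, 8],
    [-1, 0, 0, 8],
    [-1, 0, 0, 8],
    [0, 0, 0, 8],
    [0, 0, 0, 8],
    [0, 0, 0, 8],
    [0, 0, 0, 8],
    [0, 0, 0, 8],
    [0, 0, 0, 8],
    [0, 0, 0, 8],
  ],
)

```text
time: 13.55
tool_pos: [0.5994, 0.1615, 0.2412]
tool_rot: [-50.9, 88.7, 26.0]
ft_force: [-0.6, 0.4, -3.8]
width: 0.416
```

>>> apply_moves(
  steps=[
    [0, 0, 0, 8],
    [0, 0, 0, 8],
    [0, 0, 0, 8],
    [0, 0, 0, 8],
    [0, 0, 0, 8],
    [0, 0, 0, 8],
    [0, 0, 0, 8],
    [0, 0, 0, 8],
    [0, 0, 0, 8],
    [0, 0, 0, 8],
    [0, 0, 0, 6],
    [0, 0, 0, 0],
  ],
)

```text
time: 14.75
tool_pos: [0.5994, 0.1616, 0.2413]
tool_rot: [34.2, 88.7, 25.4]
ft_force: [0.2, -0.3, -4.0]
width: 0.417
```

```bash
python3 - <<'E'
from h import *
from kin import w
show();st("prep");print("az z",np.degrees(np.arctan2(*pose()[1][[1,0],2])));print(totool(w("serv",.045,0,.25)))
E
```

```text
t 14.75 p [0.5994 0.1616 0.2413] q [-31.6  17.2  15.5  85.7  -4.9  76.4 -24.5] 
x [ 0.0209  0.0099 -0.9997] y [0.1536 0.9881 0.013 ] z [ 0.9879 -0.1538  0.0191] w 0.41691648842902784 F [ 0.2 -0.3 -4. ]
prep frame mm [ 39.8693  -4.2802 241.3444]
az z -8.849559359713577
[ -1.2719 -37.7724   4.4723]
```

>>> apply_moves(
  steps=[
    [0, -1.5, 0.1, 0],
    [0, -3, 0.3, 0.5],
    [0, -4, 0.4, 0.5],
    [0, -4, 0.4, 0.5],
    [0, -4, 0.4, 0.5],
    [0, -4, 0.4, 0.5],
    [0, -4, 0.4, 0.5],
    [0, -4, 0.4, 0.5],
    [0, -4, 0.4, 0.5],
    [0, -3, 0.4, 0],
    [0, -1.5, 0.3, 0],
    [0, 0, 0, 0],
  ],
)

```text
time: 15.95
tool_pos: [0.5681, -0.2125, 0.2377]
tool_rot: [36.4, 88.6, 23.5]
ft_force: [-0.4, 0.5, -4.7]
width: 0.41
```

```bash
python3 - <<'E'
from h import *
from kin import w
show();st("serv");print("az z",np.degrees(np.arctan2(*pose()[1][[1,0],2])));print(totool(w("serv",.045,0.0025,.2)))
snap("side","s9.png",250,80,140,140,5);snap("top","t9.png",310,180,120,120,5)
E
```

```text
t 15.95 p [ 0.5681 -0.2125  0.2377] q [-5.9 16.5 27.9 88.5 -8.9 76.  10.2] 
x [ 0.0222  0.0096 -0.9997] y [0.2231 0.9747 0.0143] z [ 0.9745 -0.2233  0.0195] w 0.4100294769862931 F [-0.4  0.5 -4.7]
serv frame mm [ 26.774    2.0819 237.7012]
az z -12.908227786436079
[ 3.805  -0.0156  1.749 ]
```

View pics/s9.png

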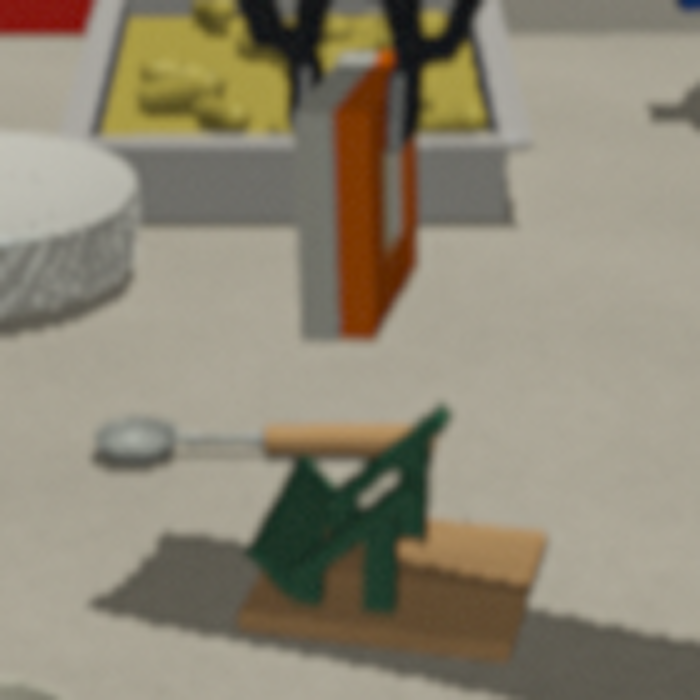

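View pics/t9.png

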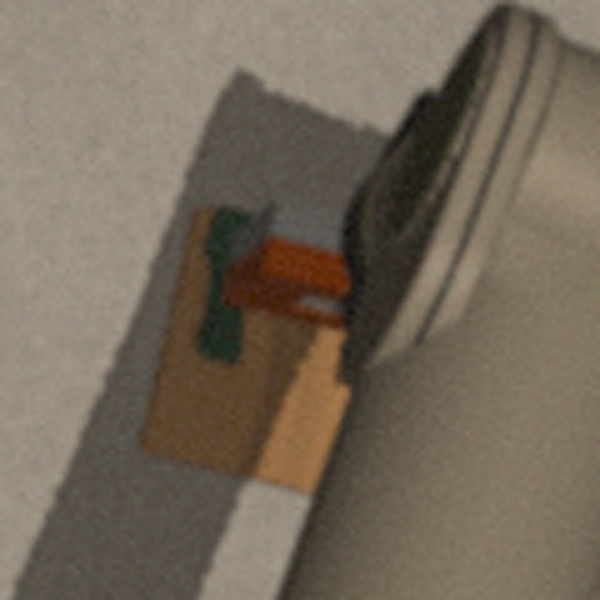

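>>> apply_moves(
  steps=[
    [1, 0, 0.6, 0],
    [2, 0, 0.6, 0],
    [2, 0, 0.4, 0],
    [2, 0, 0.2, 0],
    [1.5, 0, 0, 0],
    [1.2, 0, 0, 0],
    [0.8, 0, 0, 0],
    [0, 0, 0, 0],
  ],
)

```text
time: 16.85
tool_pos: [0.5889, -0.2116, 0.1324]
tool_rot: [40.0, 88.6, 27.3]
ft_force: [-0.2, -0.3, -4.3]
width: 0.414
```

```bash
python3 - <<'E'
from h import *
show();st("serv");snap("side","s10.png",260,110,120,110,6)
E
```

```text
t 16.85 p [ 0.5889 -0.2116  0.1324] q [ -4.5  23.7  26.4  92.7 -12.5  65.4  12.2] 
x [ 0.0215  0.0111 -0.9997] y [0.2203 0.9753 0.0156] z [ 0.9752 -0.2205  0.0186] w 0.41388797243307346 F [-0.2 -0.3 -4.3]
serv frame mm [ 46.9065   7.6621 132.4149]
```

View pics/s10.png

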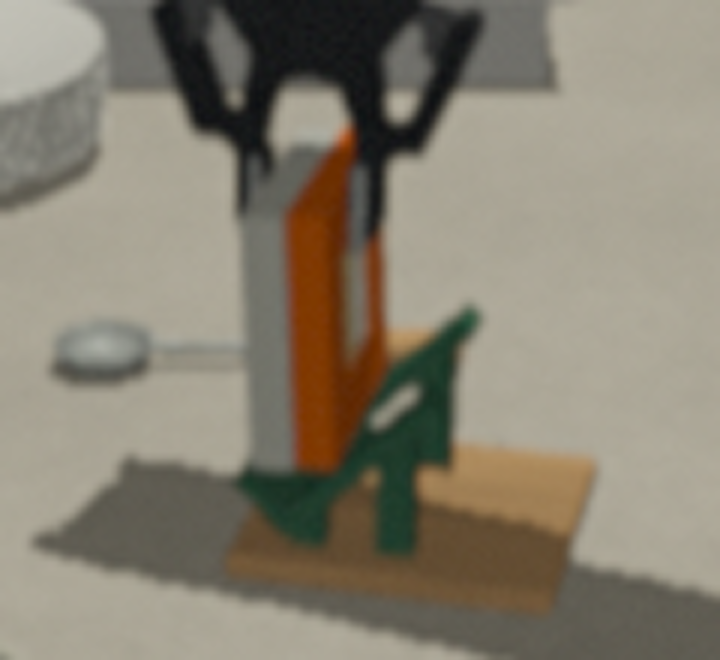

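```bash
python3 - <<'E'
from h import *
from kin import w
c=cam("side");p,R,s=pose()
# near (+y) bottom corners: rays intersect plane at height z_bottom
for zb in(.048,.052,.056):
    for uv in((302.2,188),(315.8,188.3)):
        P=onz(c,*uv,zb); d=P-w("serv",0,0,0); a=np.radians(-13); print(zb,np.array([np.cos(a)*d[0]+np.sin(a)*d[1],-np.sin(a)*d[0]+np.cos(a)*d[1]])*1e3)
# lip tip near end check
P=w("serv",.0627,.057,.0477);print("lip end px crop",(proj(c,P)-[260,110])*6)
E
```

```text
0.048 [58.752  54.8218]
0.048 [25.2901 48.3928]
0.052 [56.8736 62.3076]
0.052 [23.6515 55.9246]
0.056 [54.9953 69.7934]
0.056 [22.0129 63.4564]
lip end px crop [242.7652 469.9479]
```

>>> apply_moves(
  steps=[
    [0, -0.2, -0.1, 0],
    [0.2, -0.2, 0, 0],
    [0.2, 0, -0.1, 0],
    [0.2, 0, 0, 0],
    [0, 0, 0, 0],
  ],
)

```text
time: 17.45
tool_pos: [0.5876, -0.2154, 0.1281]
tool_rot: [35.1, 88.4, 22.4]
ft_force: [3.3, 0.0, 3.0]
width: 0.409
```

```bash
python3 - <<'E'
from h import *
show();st("serv");snap("side","s11.png",260,110,120,110,6)
E
```

```text
t 17.45 p [ 0.5876 -0.2154  0.1281] q [ -4.2  23.8  26.4  93.2 -12.6  64.6  12.7] 
x [ 0.0253  0.0104 -0.9996] y [0.2203 0.9753 0.0157] z [ 0.9751 -0.2206  0.0224] w 0.4089887109759082 F [3.3 0.  3. ]
serv frame mm [ 46.4834   3.6648 128.1247]
```

View pics/s11.png

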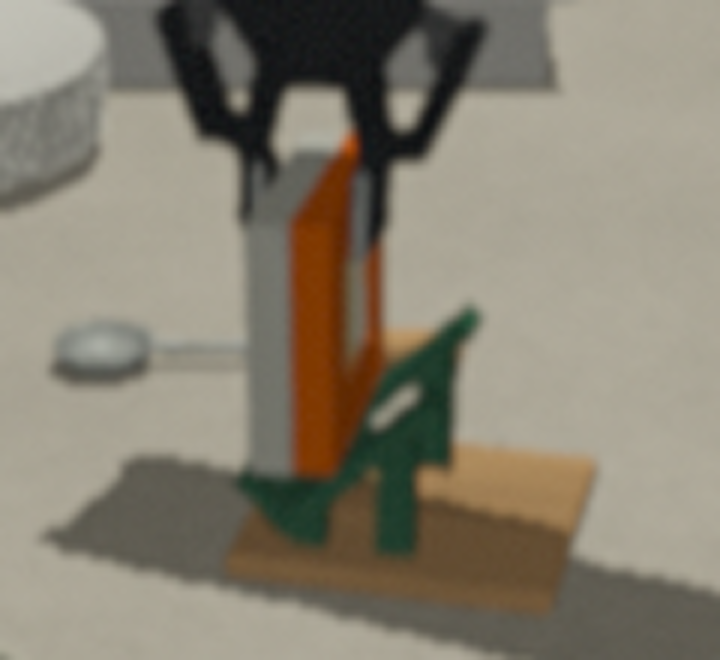

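>>> apply_moves(
  steps=[
    [0, 0, 0, 0],
    [0, 0, -0.2, 0],
    [0.1, 0, -0.3, 0],
    [0.1, 0, -0.3, 0],
    [0, 0, 0, 0],
  ],
  fingers=0.53,
  newtons=20,
)

```text
time: 18.0
tool_pos: [0.578, -0.2136, 0.1248]
tool_rot: [39.6, 88.6, 26.8]
ft_force: [0.8, -0.4, -0.2]
width: 0.535
```

```bash
python3 - <<'E'
from h import *
show();st("serv");snap("side","s12.png",260,110,120,110,6)
E
```

```text
t 18.0 p [ 0.578  -0.2136  0.1248] q [ -4.4  23.   26.4  94.7 -12.3  64.1  12.7] 
x [ 0.0219  0.0111 -0.9997] y [0.221  0.9752 0.0156] z [ 0.975  -0.2213  0.0189] w 0.5347169834357307 F [ 0.8 -0.4 -0.2]
serv frame mm [ 36.7409   3.2955 124.7638]
```

View pics/s12.png

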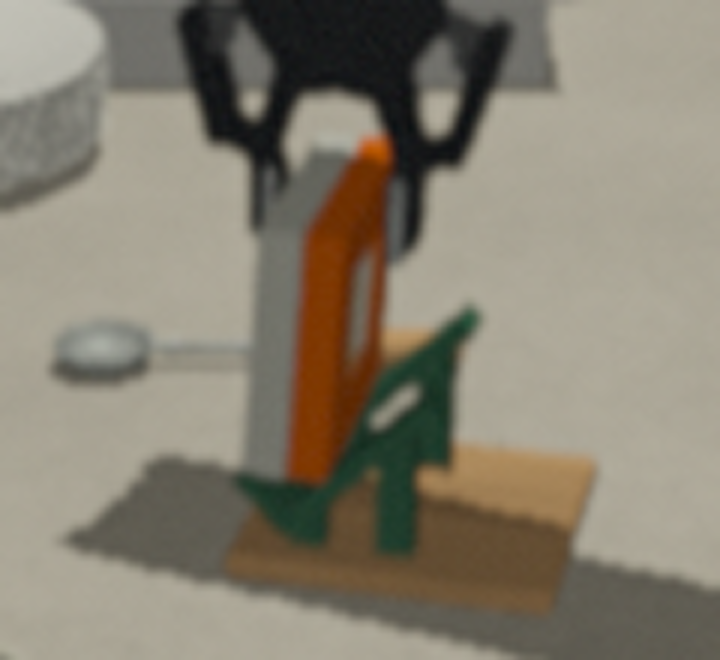

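>>> apply_moves(
  steps=[
    [0.1, 0, -0.2, 0],
    [0.2, 0, -0.2, 0],
    [0.1, 0, -0.2, 0],
    [0, 0, 0, 0],
  ],
  fingers=0.57,
)

```text
time: 18.45
tool_pos: [0.5726, -0.2122, 0.1207]
tool_rot: [38.9, 88.6, 26.1]
ft_force: [0.5, -0.9, -0.0]
width: 0.574
```

>>> apply_moves(
  steps=[
    [0.3, 0, -0.3, 0],
    [0.3, 0, -0.3, 0],
    [0.2, 0, -0.2, 0],
    [0, 0, 0, 0],
  ],
  fingers=0.62,
)

```text
time: 18.85
tool_pos: [0.5648, -0.2102, 0.1123]
tool_rot: [39.8, 88.6, 27.0]
ft_force: [-1.4, 0.9, 0.2]
width: 0.624
```

```bash
python3 - <<'E'
from h import *
show();st("serv");snap("side","s13.png",260,110,120,110,6)
E
```

```text
t 18.85 p [ 0.5648 -0.2102  0.1123] q [ -4.7  22.   26.4  97.5 -12.   62.1  12.7] 
x [ 0.0218  0.0111 -0.9997] y [0.2208 0.9752 0.0156] z [ 0.9751 -0.2211  0.0188] w 0.623650041426176 F [-1.4  0.9  0.2]
serv frame mm [ 23.0578   3.5356 112.3397]
```

View pics/s13.png

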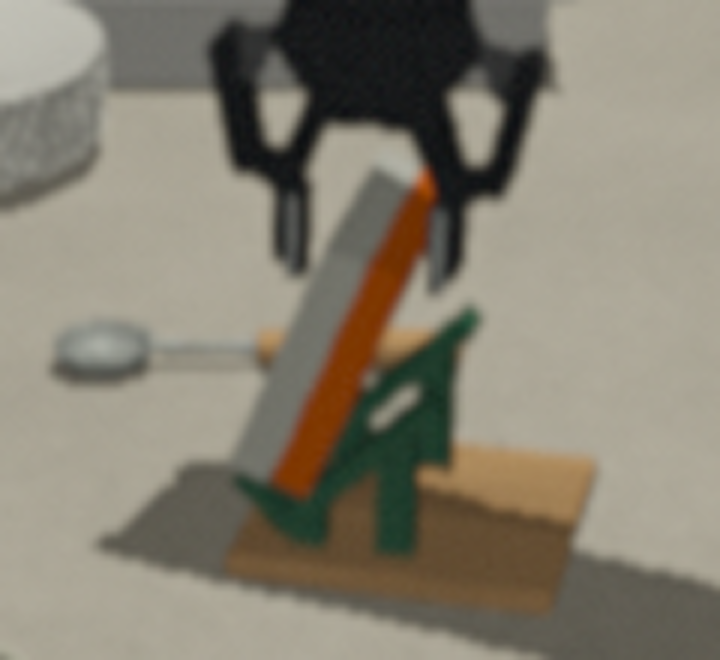

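Working nicely: the lid is flush and faces the rails, and the lower corner sits in the V. I'll continue the arc.

>>> apply_moves(
  steps=[
    [0.4, 0, -0.3, 0],
    [0.4, 0, -0.3, 0],
    [0.3, 0, -0.2, 0],
    [0, 0, 0, 0],
  ],
  fingers=0.7,
)

```text
time: 19.3
tool_pos: [0.5572, -0.2084, 0.101]
tool_rot: [40.0, 88.6, 27.2]
ft_force: [-1.2, -0.0, 0.2]
width: 0.704
```

>>> apply_moves(
  steps=[
    [0.4, 0, -0.2, 0],
    [0.5, 0, -0.2, 0],
    [0.4, 0, -0.2, 0],
    [0, 0, 0, 0],
  ],
  fingers=0.8,
)

```text
time: 19.7
tool_pos: [0.5513, -0.2068, 0.0876]
tool_rot: [41.1, 88.6, 28.3]
ft_force: [-4.2, 1.4, 1.8]
width: 0.798
```

```bash
python3 - <<'E'
from h import *
show();st("serv");snap("side","s14.png",260,110,120,110,6)
E
```

```text
t 19.7 p [ 0.5513 -0.2068  0.0876] q [ -4.7  22.   26.1 100.8 -12.3  58.9  13.2] 
x [ 0.0208  0.0112 -0.9997] y [0.2209 0.9752 0.0156] z [ 0.9751 -0.2212  0.0178] w 0.7979021831236629 F [-4.2  1.4  1.8]
serv frame mm [ 9.1425  3.8059 87.6009]
```

View pics/s14.png

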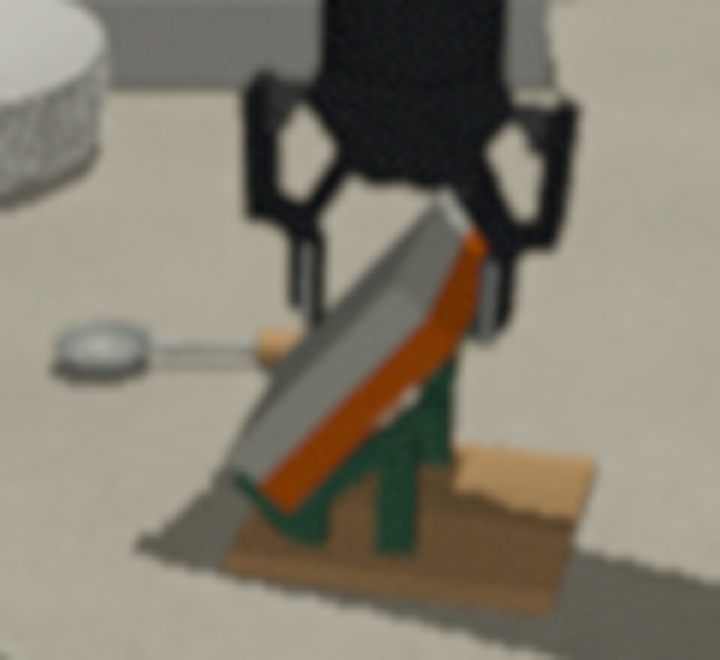

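>>> apply_moves(
  steps=[
    [0.3, 0, -0.2, 0],
    [0.3, 0, -0.2, 0],
    [0.3, 0, -0.2, 0],
    [0.1, 0, -0.1, 0],
    [0, 0, 0, 0],
  ],
  fingers=1,
)

```text
time: 20.25
tool_pos: [0.5457, -0.2053, 0.0783]
tool_rot: [38.0, 88.6, 25.3]
ft_force: [1.1, -0.5, 0.2]
width: 0.999
```

```bash
python3 - <<'E'
from h import *
show();st("serv");snap("side","s15.png",260,110,120,110,6)
E
```

```text
t 20.25 p [ 0.5457 -0.2053  0.0783] q [ -4.8  21.9  26.  102.2 -12.4  57.5  13.3] 
x [ 0.0228  0.0108 -0.9997] y [0.2207 0.9752 0.0155] z [ 0.9751 -0.221   0.0199] w 0.9991297684482983 F [ 1.1 -0.5  0.2]
serv frame mm [ 3.3362  4.0276 78.2942]
```

View pics/s15.png

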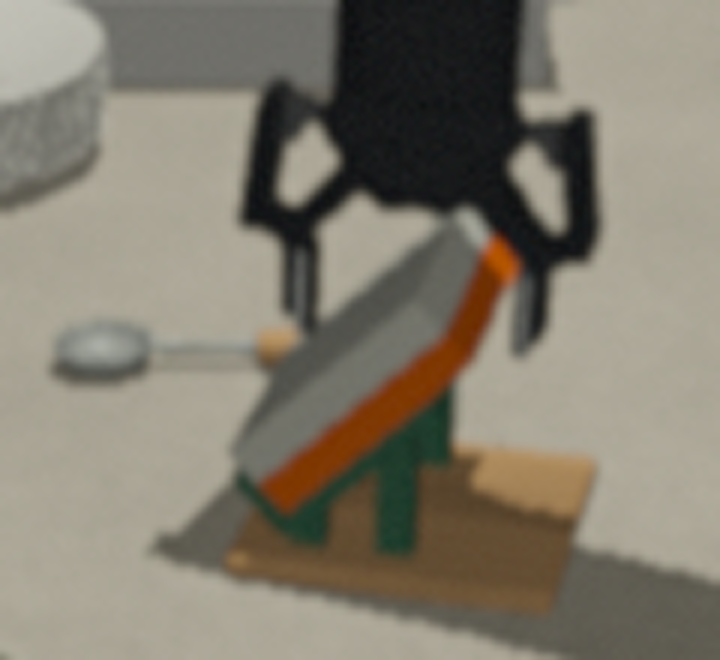

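>>> apply_moves(
  steps=[
    [-1, 0, 0, 0],
    [-1.5, 0, 0, 0],
    [-2, 0, 0, 0],
    [-3, 0, 0, 0],
    [-3, 0, 0, 0],
    [-3, 0, 0, 0],
    [0, 0, -4, 0],
    [0, 0, -4, 0],
    [0, 3, -4, 0],
    [0, 4, -2, 0],
    [0, 4, 0, 0],
    [0, 4, 0, 0],
  ],
)

```text
time: 21.5
tool_pos: [0.4393, -0.0284, 0.2151]
tool_rot: [36.8, 88.3, 23.9]
ft_force: [0.6, -0.2, 0.1]
width: 1.001
```

>>> apply_moves(
  steps=[
    [0, 4, 0, 0],
    [0, 4, 0, 0],
    [0, 4, 0, 0],
    [0, 3, 0, 0],
    [0, 0, 0, 0],
  ],
)

```text
time: 22.0
tool_pos: [0.4727, 0.1209, 0.2167]
tool_rot: [38.5, 88.4, 26.1]
ft_force: [-0.1, -0.0, 0.2]
width: 0.997
```

```bash
python3 - <<'E'
from h import *
from kin import w
show();c1=imaging.read_camera("side");c2=imaging.read_camera("top")
r=.70711
def dish(x,y,z):
    return (45-55*r+x*r+z*r)/1e3,y/1e3,(30+55*r-x*r+z*r)/1e3
o=[]
for c,(u,v,W,H) in((c1,(280,130,90,90)),(c2,(330,205,72,90))):
    im=cv2.resize(c["frame"][v:v+H,u:u+W,::-1],None,fx=4.9,fy=4.9,interpolation=cv2.INTER_CUBIC)
    for P in [dish(x,y,z) for x in(-55,55) for y in(-55,55) for z in(0,36)]:
        q=(proj(c,w("serv",*P))-[u,v])*4.9+2.5; cv2.drawMarker(im,tuple(int(a) for a in q),(255,0,0),0,10,1)
    o.append(im)
cv2.imwrite("pics/f1.png",np.hstack(o)); cv2.imwrite("pics/f2.png",c2["frame"][:,:,::-1])
E
```

```text
t 22.0 p [0.4727 0.1209 0.2167] q [-26.8   0.8   7.3 106.6  -0.3  71.  -31.9] 
x [ 0.0245  0.012  -0.9996] y [0.2154 0.9764 0.017 ] z [ 0.9762 -0.2157  0.0214] w 0.9973085693367029 F [-0.1 -0.   0.2]
```

View pics/f1.png

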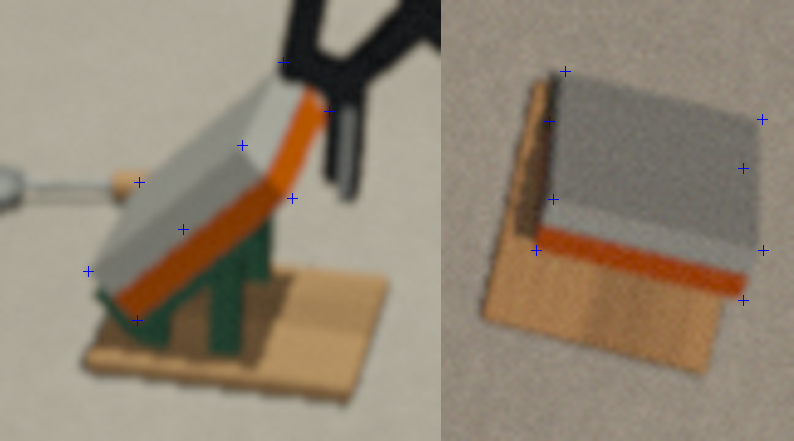

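View pics/f2.png

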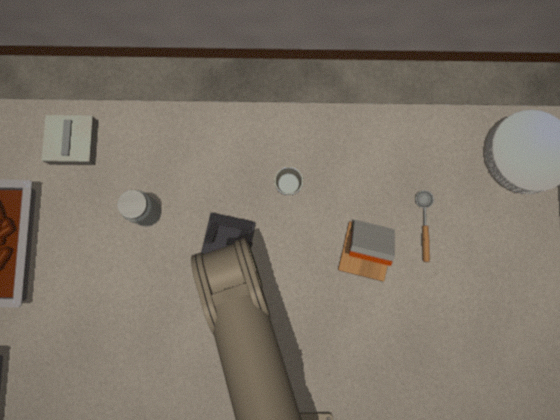

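```bash
python3 - <<'E'
from h import *
a=[]
for n,(u,v,W,H) in(("side",(293,140,70,72)),("top",(335,212,66,72))):
    c=imaging.read_camera(n); a.append(cv2.resize(c["frame"][v:v+H,u:u+W,::-1],None,fx=5.8,fy=8,interpolation=cv2.INTER_CUBIC) if 0 else cv2.resize(c["frame"][v:v+H,u:u+W,::-1],None,fx=5.8,fy=5.8,interpolation=cv2.INTER_CUBIC))
cv2.imwrite("pics/f3.png",np.hstack(a))
c=imaging.read_camera("top");f=cv2.resize(c["frame"],None,fx=8,fy=8,interpolation=cv2.INTER_CUBIC).astype(int)
m=((f[...,0]>f[...,1]+60)&(f[...,2]<60)).astype(np.uint8); m[:205*8]=0;m[290*8:]=0;m[:,:335*8]=0;m[:,405*8:]=0
k=cv2.findContours(m,0,2)[0];k=max(k,key=cv2.contourArea);r=cv2.minAreaRect(k);print("lid edge rect",np.array(r[0])/8,np.array(r[1])/8,r[2])
E
```

```text
lid edge rect [370.4318 258.7877] [43.4137  5.0607] 13.844405174255371
```

View pics/f3.png

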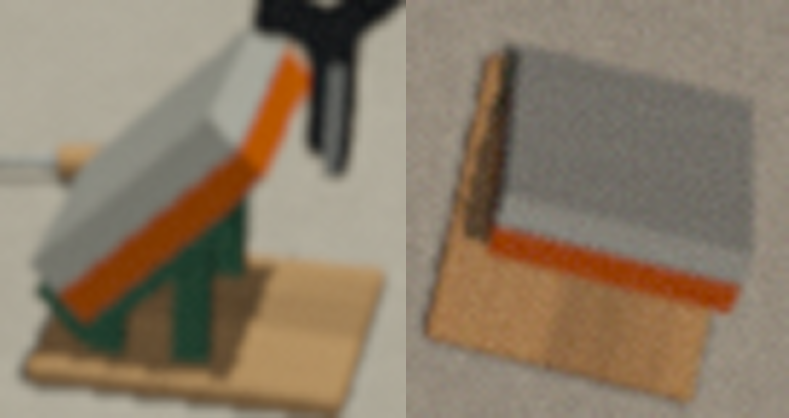

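```bash
python3 - <<'E'
from h import *
from kin import w
r=.70711
def dish(x,y,z): return (45-55*r+x*r+z*r)/1e3,y/1e3,(30+55*r-x*r+z*r)/1e3
t=cam("top");s=cam("side")
for dx in(0,-5,-10): print("strip centre pred, slope shift",dx,proj(t,w("serv",*dish(-55+dx,0,8.5))).round(2))
f=lambda P:((proj(s,w("serv",*P))-[293,140])*5.8+2.9).round(0)
print("lip tip",f(((45+25*r)/1e3,.057,(30+25*r)/1e3)),"seat(y57)",f((.045,.057,.03)),"seat y55",f((.045,.055,.03)))
for sh in(0,-5,-10): print(sh,"lid low corner",f(dish(55+sh,55,0)),"dish low",f(dish(55+sh,55,36)),"lid up",f(dish(-55+sh,55,0)))
for p in[(.07,.065,.012),(-.07,.065,.012),(-.07,-.065,.012)]: print("foot",f(p))
E
```

```text
strip centre pred, slope shift 0 [370.96 258.34]
strip centre pred, slope shift -5 [370.9  259.64]
strip centre pred, slope shift -10 [370.84 260.94]
lip tip [ 46. 283.] seat(y57) [ 86. 324.] seat y55 [ 87. 322.]
0 lid low corner [ 87. 322.] dish low [ 30. 263.] lid up [271. 177.]
-5 lid low corner [ 95. 315.] dish low [ 38. 257.] lid up [279. 170.]
-10 lid low corner [103. 309.] dish low [ 46. 250.] lid up [288. 163.]
foot [ 26. 362.]
foot [345. 400.]
foot [389. 265.]
```

```bash
python3 - <<'E'
from bench import order,sensors
print(sensors.state()["time"]); print(order.hand_in())
E
```

```text
22.35
the job is handed in; nothing more can be done
None
```

The covered dish now leans in the green serving stand, lid side down, and I handed the job in at 22.35 s of the 48 s allowed.

**How it was done:** The moves can't tilt the tool, so I kept it pointing down throughout.
1. I stood the dish upright in the prep stand between the loosely open fingers.
2. I pinched lid and dish together at 80 N, lifted them, turned them about 182° and carried them across.
3. I lowered the dish into the green stand's corner, then let it lean back onto the rails between the fingers as I opened them.

**Last checks:**
- **Lid:** it looked flush with the dish in every picture on the way. In the final pictures it lies against the rails.
- **Seating, top view:** the lid's edge was within 0.3° of its predicted angle. Its position was within about 2 mm along the slope, which is within calibration error.
- **Seating, side view:** this agreed less well. Corners were up to about 3 px from their predicted positions. I had seen a similar but smaller offset (about 2 px) before anything moved, so I put it down to calibration and did not nudge the dish further.
- **Bystanders:** the jar, cup and spoon were at the same pixels as at the start.
- **Robot:** the gripper was open and well clear, with measured force near zero. The highest force reading I saw was about 6 N.

While trying to tilt the tool early on, I pushed the arm to the edge of its reach. This drove several joints to their limits, with no range error reported. It also left the tool about 1.5° off vertical, which did no visible harm.

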